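# Prime out, unscrew and lift the push dispenser top

## Robot

A 6-joint arm with a two-finger parallel gripper is mounted at the origin on the work surface. World frame = base frame: x ahead of the robot, y to its left, z up, the work surface at z = 0. Lengths are in m, angles in rad, forces in N, time in s.
With the tool pointing down it reaches from about 0.35 to 0.975 m from the base axis. Payload 4.9 kg.
Tool frame: the origin (TCP) lies on the centre line of the jaws, within the pads' length; the fingertips stand manip.tip_reach ahead of it and the grasp point (between the pads) is the TCP (manip.tip_reach is the distance from the TCP to the fingertips, in m); z points along the fingers, y is the line along which they close (so a half turn about z gives the same grasp; the last joint's range is limited). The gripper opens to 85 mm and grips with 20 to 120 N. Pads are 22 mm wide; open, the fingers measure 114 mm over their backs; the gripper's body (76 mm by 85 mm) begins 54 mm behind the grasp point. The pads swing forward as they close: fully open they stand 13 mm farther back than shut.
Start: joints at [-1.238, 0.053, 1.613, -0, 1.476, -0.119], TCP at [0.273, -0.562, 0.25] pointing down, gripper open.
Joint ranges: [-3.01, 3.01], [-1.01, 2.22], [0.06, 2.58], [-1.02, 4.17], [0.09, 2.62], [-3.14, 3.14]. Speed limits (rad/s): [2.57, 2.57, 3.14, 3.14, 3.14, 3.14].

## Interface

Orientations are given as a unit quaternion [w, x, y, z].
In Python, from plant import manip gives the robot as it stands. The module is installed in compiled form; this text tells all that it offers.
- The arm moves only by the tool move_arm, never from a script. Its argument "rows" is a list of rows, each a list of 7 numbers: the shift along the tool's x, y, z in cm, then the turn, a rotation vector about the tool's x, y, z in degrees, then the opening, from -1 (shut) to 1 (fully open). In form: [[tx, ty, tz, ax, ay, az, jaw], ...]. A call has 1 to 20 rows; each row shifts and turns the commanded pose from where the row before left it, along the tool's axes as they then stand; what a row does not reach is not made up. A row lasts 1/12 s, in which the tool goes at most 41.7 mm and 7.16 degrees, less where a joint would pass 70% of its speed; a pose out of reach is approached as far as the arm can. A call is refused whole if a number of a shift passes 4.17 or a number of a turn 7.16, either way. A call with a gripper value outside its range is refused whole. The fingers move at their own pace and stop on an object; the grip force is fixed at half the most. Time passes only in rows, so rows that do not move let the fingers close. It gives the time, the measured TCP pose, the force, the opening and the grip force at its end, in the units of the state.
- manip.state(): the state, without advancing time (a new reading comes with each control period).
- manip.grab_frame(name): name is "scene" or "top" or "wrist"; returns a dict with "img" (420x560x3 uint8, blue, green, red), "mtx" (3x3 intrinsics, pixels), "R" (3x3) and "t" (3): a world point X has camera coordinates R X + t. Camera axes: x right, y down, z forward; pixel columns grow to the right and rows downward; lengths in m; the calibration is good to about 2 mm. A picture is of the moment at which its call begins. There is no depth.
- manip.job_done(): hands the job in; it is judged then, once.
The state is a dict: "time": time; "joint_pos": joint angles; "joint_vel": joint speeds; "joint_efforts": joint torques, N m; "tool_pos": TCP position; "tool_rot": TCP orientation; "contact_force": force on the tool from outside, world axes, zero at the start; "ft_torque": the same for the moment, N m; "gripper_width": opening from 0.0 (shut) to 1.0 (fully open); "grasp_force": force on a finger pad.
Only numpy, scipy, OpenCV 4.12 (cv2) and the standard library are available. Lean on these libraries where they do the work, as an engineer would, in place of code of your own. Each camera call takes 0.05 s, during which the arm holds its last target. There are 200 camera calls.

## Task

The clear cup with the orange push dispenser top is due for refilling: push its sprung orange dish fully down and let it come fully up again three times to clear the tube, then unscrew the orange top and lift it straight off its cup. Its neck may have an ordinary or a reverse thread, so try it both ways and go on the way that gives. Finish holding the top in the gripper, upright and still over its own cup, with the lower end of its dip tube clear above the mouth, touching nothing but the gripper and with the dish up; leave the blue-topped cup and everything else on the nightstand undisturbed.

Things in the scene. Friction and masses are not known exactly. Their poses are not given: they have to be found in the camera images.
- orange_top: ORANGE screw top of a clear cup, 50 to 100 g. Origin: on its axis at the skirt's lower edge, 100 mm above the nightstand when on; z up. Collar 54 mm diameter, z = 0 to 32 mm. Push dish above it, 46 mm across. Below: pump barrel 23 mm diameter to z = -12, dip tube 7 mm to z = -70. x axis: the white index mark on the dish's rim, so yaw shows how far it has turned. It is on the left or the right cup.
- orange_top_grip (a point): point on the orange top's axis 24 mm above its skirt's lower edge (124 mm above the nightstand when on): the height to grip the ribbed round collar across its 54 mm, from above, any yaw. Hand of thread unknown, drawn anew each time: right-hand (off anticlockwise from above) or left-hand (off clockwise). The wrong way it stops dead within 15 degrees.
- orange_top_thread (a point): point on the orange top's axis at thread height. The right way it turns easily and does not climb; after 97 to 107 degrees from its start it is off the thread and lifts freely, up to about 135 degrees, where a stop comes. Before that it lifts only 2 to 6 mm. If let go on the way it rests on the neck's rim and stays turned, so regrasps work.
- orange_top_dish (a joint): travel of the orange push dish: 0 = up, 0.010 m = fully down. Spring: 3 N to start, 8 N at the bottom; comes up by itself. A full stroke passes 8.8 mm and returns to less than 1 mm.
- orange_top_dish_top (a point): centre of the orange push dish's press surface, 150 mm above the nightstand when up; moves down with the dish. Press it straight down with the closed fingers.
- orange_top_tube_tip (a point): lower end of the orange top's dip tube, on its axis, 30 mm above the nightstand when screwed on.
- mouth_left (a point): centre of the mouth (rim of the neck) of the cup in the caddy's left (+y) well, 122 mm above the nightstand. Bore 32 mm. The orange top may be on this cup or on the right one.
- mouth_right (a point): the same for the cup in the caddy's right (-y) well.
- caddy: brown wooden caddy, 96 mm (x) by 236 mm (y), fixed to the nightstand, with two clear square acrylic cups (62 mm square, shoulder 96 mm above the nightstand, neck above that) keyed in its two wells at y = +72 and -72 mm, so that the cups cannot turn or lift. Origin: centre of its underside.
- blue_top: BLUE screw top of the other cup, the same make and size as the orange one, with its own push dish. Origin: on its axis at the skirt's lower edge. To be left alone.
- blue_top_dish (a joint): travel of the blue push dish, 0 = up; to be left alone.
- tweezers: steel tweezers, 96 x 8 x 9 mm, lying between the cups in the caddy; bystander. Origin: middle, underside.
- saucer: yellow ceramic saucer, 120 mm diameter, 17 mm high; bystander. Origin: centre of its underside.
- hair_clip: brown hair clip, 58 x 12 x 11 mm, lying in the saucer; bystander. Origin: middle, underside.
- compact: round pink mirror compact, 70 mm diameter, its sprung lid standing open, about 80 mm high; bystander. Origin: centre of its underside.
- roller: massage roller, green cylinder in a steel fork on a pale handle, 150 mm long, 33 mm high; bystander. Origin: middle, underside.
- phone: black phone, 148 x 72 x 8 mm, lying flat; bystander. Origin: centre of its underside.

How it is judged:
By the outcome, as a careful person would: the job done as asked, in the order asked, and still so for the second after the job is handed in, while the arm keeps its last pose, push and grip.
It also fails if it takes over 58 s, if anything falls off the work surface, if the arm or the gripper's body presses on something with over 40 N, if the wrist force passes 120 N, or if a joint passes its speed limit or range.

## Working session

There is one attempt and no reset: what is moved stays moved. The work goes in short steps, Python scripts to look and compute and a tool call to move; the robot and the scene stay as the last step left them, time stands still between calls to the robot, and variables do not carry over. Pictures are saved under pics/ and viewed, at most 10 in all, crops included, and the job is handed in when it is done.

Besides the shell and the picture viewer there is one more tool, called as name(argument=value, ...), one argument or row to a line, values as JSON. move_arm: Moves the arm, as the interface text tells. Its arguments: {"type":"object","properties":{"rows":{"type":"array","items":{"type":"array","items":{"type":"number"}}}},"required":["rows"]}

```bash
mkdir -p pics; python3 - <<'E'
from plant import manip
import cv2,pickle
s=manip.state();print(s,manip.tip_reach)
d={n:manip.grab_frame(n) for n in("scene","top")}
pickle.dump(d,open("f.pkl","wb"))
for n in d: cv2.imwrite(f"pics/{n}.png",d[n]["img"]);print(n,d[n]["mtx"],d[n]["R"],d[n]["t"])
E
```

```text
{'time': 0.0, 'joint_pos': array([-1.23802672e+00,  5.33579357e-02,  1.61428883e+00, -3.97874961e-05,
        1.47598595e+00, -1.19003816e-01]), 'joint_vel': array([ 0.00174538,  0.00060071,  0.0003235 ,  0.00023439, -0.00075848,
       -0.00038605]), 'joint_efforts': array([ 4.65891062e-04, -3.93673682e+01, -3.70177889e+01, -7.39309166e-05,
        7.07517276e-03,  2.98202082e-06]), 'tool_pos': array([ 0.27264925, -0.56175007,  0.24906539]), 'tool_rot': array([-1.01209619e-03,  9.74594959e-01,  2.23972374e-01, -1.28505718e-04]), 'contact_force': array([-0.23206553, -0.16116724, -0.22743978]), 'ft_torque': array([ 0.01700678, -0.01046732,  0.0189733 ]), 'grasp_force': 0.0, 'gripper_width': 0.9978245310674584} 0.019
scene [[522.17689425   0.         279.39173089]
 [  0.         522.17689425 205.98006161]
 [  0.           0.           1.        ]] [[-0.56004774  0.82845825 -0.00185971]
 [ 0.69142405  0.46617204 -0.55192065]
 [-0.45637627 -0.31038777 -0.83389456]] [ 0.26924607 -0.27755597  1.70127414]
top [[468.67422717   0.         278.43122678]
 [  0.         468.67422717 207.00751588]
 [  0.           0.           1.        ]] [[-2.00655924e-03 -9.99997932e-01 -3.30685557e-04]
 [-9.96350766e-01  2.02745810e-03 -8.53290110e-02]
 [ 8.53295050e-02  1.58261092e-04 -9.96352774e-01]] [0.00986484 0.50999547 1.16174402]
```

View pics/top.png

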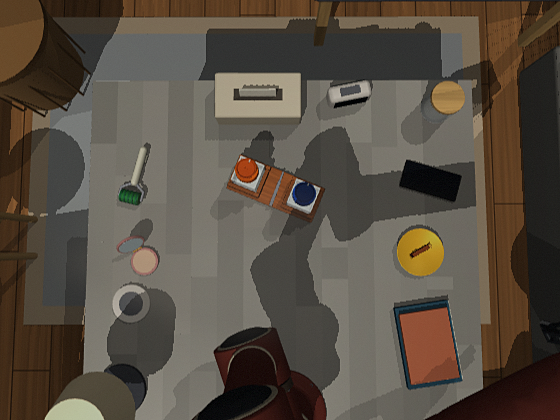

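View pics/scene.png

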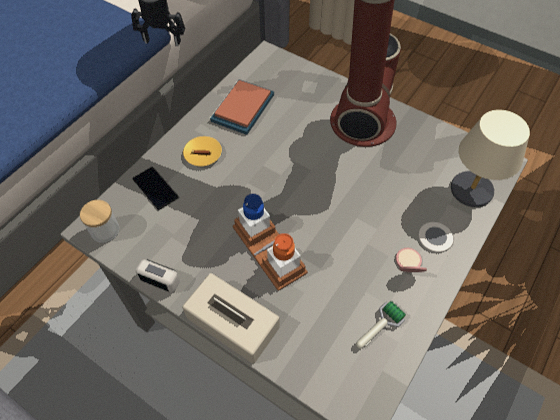

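The top view shows the orange top at about (247,169) on the left cup and the blue one at about (303,194). In the scene view they are at about (284,244) and (254,206). I'll enlarge both.

```bash
python3 - <<'E'
import cv2,pickle,numpy as np
d=pickle.load(open("f.pkl","rb"))
a=d["top"]["img"][140:240,215:335];b=d["scene"]["img"][185:295,225:315]
a=cv2.resize(a,None,fx=4,fy=4,interpolation=2);b=cv2.resize(b,None,fx=3.6,fy=3.6,interpolation=2)
h=np.zeros((400,820,3),np.uint8);h[:,:480]=a;h[:396,490:490+324]=b
cv2.imwrite("pics/crop.png",h[:,:800])
E
```

```text
(no output)
```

View pics/crop.png

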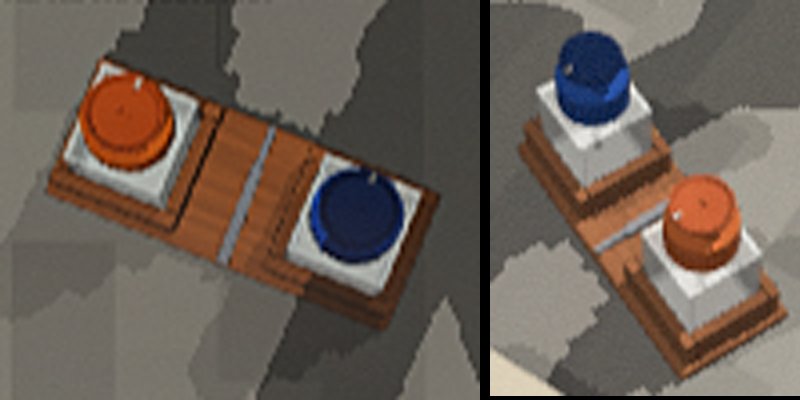

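```bash
cat > h.py <<'E'
import numpy as np
def ray(f,p):
    R=f["R"];return -R.T@f["t"], R.T@np.linalg.solve(f["mtx"],[p[0],p[1],1])
def atz(f,p,z):
    c,v=ray(f,p);return c+v*(z-c[2])/v[2]
def tri(L):
    A=0;b=0
    for f,p in L:
        c,v=ray(f,p);v=v/np.linalg.norm(v);P=np.eye(3)-np.outer(v,v);A=A+P;b=b+P@c
    return np.linalg.solve(A,b)
E
python3 - <<'E'
import pickle
from h import *
d=pickle.load(open("f.pkl","rb"));t,s=d["top"],d["scene"]
O=[(246,167.7),(285,241.4)];B=[(304.5,193.25),(253.3,201.7)]
for P in(O,B): print(tri([(t,P[0]),(s,P[1])]),atz(t,P[0],.15),atz(s,P[1],.15))
print("mark",atz(t,(249.5,160.5),.148),"caddy",[atz(t,(215+x/4,140+y/4),.03) for x,y in((100,60),(438,195),(385,328),(48,190))])
from plant import manip
from scipy.spatial.transform import Rotation as R
q=manip.state()["tool_rot"];print(R.from_quat(np.r_[q[1:],q[0]]).as_matrix())
E
```

```text
[0.58739042 0.08513718 0.14750231] [0.58862478 0.08215912 0.15      ] [0.58697523 0.08874635 0.15      ]
[ 0.53051495 -0.04948436  0.14034533] [ 0.53007134 -0.05006992  0.15      ] [ 0.5349879  -0.04416808  0.15      ]
mark [0.60550498 0.07440289 0.148     ] caddy [array([0.64166825, 0.10587056, 0.03      ]), array([ 0.55518121, -0.10717084,  0.03      ]), array([ 0.47151423, -0.07316562,  0.03      ]), array([0.55885175, 0.13817622, 0.03      ])]
[[ 8.99663996e-01  4.36582603e-01 -5.70755932e-04]
 [ 4.36582893e-01 -8.99662251e-01  1.79193255e-03]
 [ 2.68839008e-04 -1.86131947e-03 -9.99998232e-01]]
```

move_arm(
  rows=[
    [3.14, -2.46, 0, 0, 0, 0, -1],
    [3.14, -2.46, 0, 0, 0, 0, -1],
    [3.14, -2.46, 0, 0, 0, 0, -1],
    [3.14, -2.46, 0, 0, 0, 0, -1],
    [3.14, -2.46, 0, 0, 0, 0, -1],
    [3.14, -2.46, 0, 0, 0, 0, -1],
    [3.14, -2.46, 0, 0, 0, 0, -1],
    [3.14, -2.46, 0, 0, 0, 0, -1],
    [3.14, -2.46, 0, 0, 0, 0, -1],
    [3.14, -2.46, 0, 0, 0, 0, -1],
    [3.14, -2.46, 0, 0, 0, 0, -1],
    [3.14, -2.46, 0, 0, 0, 0, -1],
    [3.14, -2.46, 0, 0, 0, 0, -1],
    [3.14, -2.46, 0, 0, 0, 0, -1],
    [3.14, -2.46, 0, 0, 0, 0, -1],
    [3.14, -2.46, 0, 0, 0, 0, -1],
    [3.14, -2.46, 0, 0, 0, 0, -1],
    [3.14, -2.46, 0, 0, 0, 0, -1],
    [0, 0, 0, 0, 0, 0, -1],
  ],
)

```text
time: 1.68
tool_pos: [0.5892, 0.0884, 0.2494]
tool_rot: [-0.001, 0.974, 0.227, 0.0]
contact_force: [-1.1, -0.9, 0.3]
gripper_width: -0.002
grasp_force: 0.0
```

move_arm(
  rows=[
    [0, 0, 0, 0, 0, -7, -1],
    [0, 0, 0, 0, 0, -7, -1],
    [0, 0, 0, 0, 0, -7, -1],
    [0, 0, 0, 0, 0, -7, -1],
    [0, 0, 0, 0, 0, -7, -1],
    [0, 0, 0, 0, 0, -7, -1],
    [0, 0, 0, 0, 0, -7, -1],
    [0, 0, 0, 0, 0, -7, -1],
    [0, 0, 0, 0, 0, -7, -1],
    [0, 0, 0, 0, 0, -7, -1],
    [0, 0, 0, 0, 0, -7, -1],
    [0, 0, 0, 0, 0, 0, -1],
    [0, 0, 0, 0, 0, 0, -1],
  ],
)

```text
time: 2.77
tool_pos: [0.5877, 0.0827, 0.2498]
tool_rot: [-0.0, 0.625, 0.781, -0.0]
contact_force: [0.8, 0.7, 0.3]
gripper_width: -0.001
grasp_force: 0.0
```

```bash
cat >> h.py <<'E'
def look(tag,zoom=True):
    from plant import manip;import cv2,pickle
    from scipy.spatial.transform import Rotation as R
    d={n:manip.grab_frame(n) for n in("top","scene","wrist")};pickle.dump(d,open(tag+".pkl","wb"))
    s=manip.state();q=s["tool_rot"];m=R.from_quat(np.r_[q[1:],q[0]]).as_matrix()
    print(s["time"],s["tool_pos"],s["joint_pos"].round(3),s["contact_force"].round(2),s["gripper_width"]);print(m.round(4))
    h=np.zeros((420,800,3),np.uint8);h[:,:560]=d["wrist"]["img"]
    h[:200,560:]=cv2.resize(d["top"]["img"][135:235,190:310],(240,200),interpolation=2)
    h[210:410,560:]=cv2.resize(d["scene"]["img"][185:285,220:340],(240,200),interpolation=2)
    cv2.imwrite(f"pics/{tag}.png",h)
    return d,s,m
E
python3 -c "from h import*;look('a')"
```

```text
2.9167 [0.58791706 0.08277833 0.25012228] [ 0.015 -0.021  1.687 -0.     1.475 -0.208] [-0.06 -0.29  0.87] 1.9261645404044645e-05
[[-2.211e-01  9.752e-01 -4.000e-04]
 [ 9.752e-01  2.211e-01 -0.000e+00]
 [ 1.000e-04 -3.000e-04 -1.000e+00]]
```

View pics/a.png

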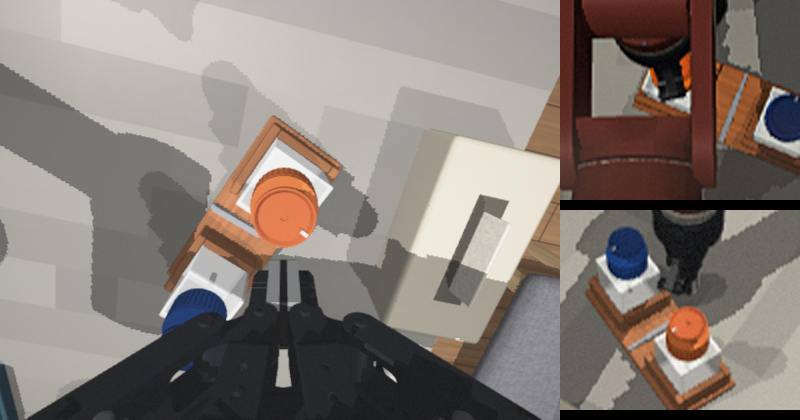

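The wrist view shows the dish centre dot at about (284,217) and the white mark at (304,234).

```bash
python3 -c "
from h import*;import pickle
w=pickle.load(open('a.pkl','rb'))['wrist'];f=pickle.load(open('f.pkl','rb'))
print(atz(w,(284,217),.15),atz(w,(304,234),.148),ray(w,(284,217)))
print(tri([(w,(284,217)),(f['top'],(246,167.7)),(f['scene'],(285,241.4))]))
for e in ((251,213),(317,213)):print(atz(w,e,.15))"
```

```text
[0.58897846 0.08289623 0.15      ] [0.60667316 0.07230441 0.148     ] (array([0.56993468, 0.16384424, 0.37291487]), array([ 0.08006801, -0.34033917, -0.93722698]))
[0.5880858  0.08460357 0.14991364]
[0.56507385 0.08062107 0.15      ]
[0.61151127 0.09117564 0.15      ]
```

move_arm(
  rows=[
    [0, 0, 2, 0, 0, 0, -1],
    [0, 0, 2, 0, 0, 0, -1],
    [0, 0, 2, 0, 0, 0, -1],
    [0, 0, 1.5, 0, 0, 0, -1],
    [0, 0, 0, 0, 0, 0, -1],
    [0, 0, 0, 0, 0, 0, -1],
    [0, 0, 0, 0, 0, 0, -1],
  ],
)

```text
time: 3.5
tool_pos: [0.5887, 0.0829, 0.1766]
tool_rot: [0.001, 0.624, 0.782, 0.001]
contact_force: [0.9, -0.1, -0.4]
gripper_width: -0.004
grasp_force: 0.0
```

move_arm(
  rows=[
    [0, 0, 0.4, 0, 0, 0, -1],
    [0, 0, 0.4, 0, 0, 0, -1],
    [0, 0, 0.2, 0, 0, 0, -1],
    [0, 0, 0, 0, 0, 0, -1],
    [0, 0, 0, 0, 0, 0, -1],
  ],
)

```text
time: 3.92
tool_pos: [0.5891, 0.0829, 0.1667]
tool_rot: [0.001, 0.623, 0.782, 0.001]
contact_force: [2.3, 0.8, 3.5]
gripper_width: 0.0
grasp_force: 1.9
```

move_arm(
  rows=[
    [0, 0, 0.3, 0, 0, 0, -1],
    [0, 0, 0.3, 0, 0, 0, -1],
    [0, 0, 0.1, 0, 0, 0, -1],
    [0, 0, 0, 0, 0, 0, -1],
    [0, 0, 0, 0, 0, 0, -1],
  ],
)

```text
time: 4.33
tool_pos: [0.5892, 0.0829, 0.1603]
tool_rot: [0.001, 0.623, 0.782, 0.001]
contact_force: [0.5, 0.1, 7.3]
gripper_width: -0.002
grasp_force: 3.5
```

move_arm(
  rows=[
    [0, 0, 0.15, 0, 0, 0, -1],
    [0, 0, 0, 0, 0, 0, -1],
    [0, 0, 0, 0, 0, 0, -1],
  ],
)

```text
time: 4.58
tool_pos: [0.5892, 0.0829, 0.1591]
tool_rot: [0.001, 0.623, 0.782, 0.001]
contact_force: [-0.0, -0.0, 8.0]
gripper_width: -0.002
grasp_force: 4.0
```

move_arm(
  rows=[
    [0, 0, 0.15, 0, 0, 0, -1],
    [0, 0, 0, 0, 0, 0, -1],
    [0, 0, 0, 0, 0, 0, -1],
  ],
)

```text
time: 4.83
tool_pos: [0.5893, 0.0829, 0.1589]
tool_rot: [0.001, 0.623, 0.782, 0.001]
contact_force: [-3.0, -0.2, 13.5]
gripper_width: -0.003
grasp_force: 6.8
```

Bottom reached: force jumps to 13 N at 0.159. Now two more strokes, each returning clear of the dish.

move_arm(
  rows=[
    [0, 0, -0.6, 0, 0, 0, -1],
    [0, 0, -0.6, 0, 0, 0, -1],
    [0, 0, -0.8, 0, 0, 0, -1],
    [0, 0, 0, 0, 0, 0, -1],
    [0, 0, 0, 0, 0, 0, -1],
    [0, 0, 0, 0, 0, 0, -1],
    [0, 0, 0, 0, 0, 0, -1],
  ],
)

```text
time: 5.42
tool_pos: [0.5872, 0.0829, 0.174]
tool_rot: [-0.001, 0.623, 0.782, -0.001]
contact_force: [0.2, -0.4, 0.6]
gripper_width: -0.001
grasp_force: 0.0
```

move_arm(
  rows=[
    [0, 0, 0.5, 0, 0, 0, -1],
    [0, 0, 0.5, 0, 0, 0, -1],
    [0, 0, 0.5, 0, 0, 0, -1],
    [0, 0, 0.3, 0, 0, 0, -1],
    [0, 0, 0.2, 0, 0, 0, -1],
    [0, 0, 0, 0, 0, 0, -1],
    [0, 0, 0, 0, 0, 0, -1],
    [0, 0, 0, 0, 0, 0, -1],
  ],
)

```text
time: 6.08
tool_pos: [0.5884, 0.0829, 0.1589]
tool_rot: [0.0, 0.623, 0.782, -0.0]
contact_force: [-8.1, -0.2, 17.9]
gripper_width: -0.003
grasp_force: 8.8
```

move_arm(
  rows=[
    [0, 0, -0.6, 0, 0, 0, -1],
    [0, 0, -0.6, 0, 0, 0, -1],
    [0, 0, -0.8, 0, 0, 0, -1],
    [0, 0, 0, 0, 0, 0, -1],
    [0, 0, 0, 0, 0, 0, -1],
    [0, 0, 0, 0, 0, 0, -1],
    [0, 0, 0, 0, 0, 0, -1],
  ],
)

```text
time: 6.67
tool_pos: [0.5874, 0.0828, 0.1741]
tool_rot: [-0.001, 0.623, 0.782, -0.001]
contact_force: [0.4, 0.5, -0.5]
gripper_width: 0.001
grasp_force: 0.0
```

move_arm(
  rows=[
    [0, 0, 0.5, 0, 0, 0, -1],
    [0, 0, 0.5, 0, 0, 0, -1],
    [0, 0, 0.5, 0, 0, 0, -1],
    [0, 0, 0.3, 0, 0, 0, -1],
    [0, 0, 0.2, 0, 0, 0, -1],
    [0, 0, 0, 0, 0, 0, -1],
    [0, 0, 0, 0, 0, 0, -1],
    [0, 0, 0, 0, 0, 0, -1],
  ],
)

```text
time: 7.33
tool_pos: [0.5885, 0.0829, 0.1589]
tool_rot: [0.0, 0.623, 0.782, 0.0]
contact_force: [-8.1, 0.7, 17.6]
gripper_width: -0.003
grasp_force: 8.7
```

move_arm(
  rows=[
    [0, 0, -0.6, 0, 0, 0, -1],
    [0, 0, -0.6, 0, 0, 0, -1],
    [0, 0, -0.8, 0, 0, 0, -1],
    [0, 0, 0, 0, 0, 0, -1],
    [0, 0, 0, 0, 0, 0, -1],
    [0, 0, 0, 0, 0, 0, -1],
    [0, 0, -1.5, 0, 0, 0, -1],
    [0, 0, -2, 0, 0, 0, 1],
    [0, 0, 0, 0, 0, 0, 1],
    [0, 0, 0, 0, 0, 0, 1],
    [0, 0, 0, 0, 0, 0, 1],
    [0, 0, 0, 0, 0, 0, 1],
    [0, 0, 0, 0, 0, 0, 1],
    [0, 0, 0, 0, 0, 0, 1],
    [0, 0, 0, 0, 0, 0, 1],
    [0, 0, 0, 0, 0, 0, 1],
  ],
)

```text
time: 8.67
tool_pos: [0.5879, 0.0828, 0.21]
tool_rot: [-0.0, 0.623, 0.782, -0.0]
contact_force: [0.6, 0.2, -0.6]
gripper_width: 1.002
grasp_force: 0.0
```

Down to TCP z 0.121 and grip.

move_arm(
  rows=[
    [0, 0, 2, 0, 0, 0, 1],
    [0, 0, 2, 0, 0, 0, 1],
    [0, 0, 2, 0, 0, 0, 1],
    [0, 0, 1.5, 0, 0, 0, 1],
    [0, 0, 1, 0, 0, 0, 1],
    [0, 0, 0.4, 0, 0, 0, 1],
    [0, 0, 0, 0, 0, 0, 1],
    [0, 0, 0, 0, 0, 0, 1],
    [0, 0, 0, 0, 0, 0, 1],
  ],
)

```text
time: 9.42
tool_pos: [0.589, 0.0829, 0.1228]
tool_rot: [0.001, 0.623, 0.782, 0.001]
contact_force: [-0.6, -0.6, 0.1]
gripper_width: 0.998
grasp_force: 0.0
```

move_arm(
  rows=[
    [0, 0, 0, 0, 0, 0, 0.4],
    [0, 0, 0, 0, 0, 0, 0.3],
    [0, 0, 0, 0, 0, 0, -1],
    [0, 0, 0, 0, 0, 0, -1],
    [0, 0, 0, 0, 0, 0, -1],
    [0, 0, 0, 0, 0, 0, -1],
    [0, 0, 0, 0, 0, 0, -1],
    [0, 0, 0, 0, 0, 0, -1],
    [0, 0, 0, 0, 0, 0, -1],
    [0, 0, 0, 0, 0, 0, -1],
  ],
)

```text
time: 10.25
tool_pos: [0.5889, 0.0829, 0.1226]
tool_rot: [0.001, 0.623, 0.782, 0.001]
contact_force: [-0.9, -0.9, 5.7]
gripper_width: 0.622
grasp_force: 63.2
```

move_arm(
  rows=[
    [0, 0, 0, 0, 0, -4, -1],
    [0, 0, 0, 0, 0, -4, -1],
    [0, 0, 0, 0, 0, -4, -1],
    [0, 0, 0, 0, 0, -4, -1],
    [0, 0, 0, 0, 0, 0, -1],
    [0, 0, 0, 0, 0, 0, -1],
  ],
)

```text
time: 10.75
tool_pos: [0.5888, 0.083, 0.1226]
tool_rot: [0.001, 0.508, 0.861, 0.001]
contact_force: [-0.9, 0.9, 5.9]
gripper_width: 0.619
grasp_force: 63.2
```

```bash
python3 -c "
from plant import manip;s=manip.state()
for k in('time','tool_rot','joint_pos','joint_efforts','contact_force','ft_torque','grasp_force'):print(k,s[k])"
```

```text
time 10.75
tool_rot [8.33862846e-04 5.08278339e-01 8.61192210e-01 6.42568229e-04]
joint_pos [ 1.48504020e-02  9.15652371e-02  1.79336884e+00  2.39920857e-04
  1.25456553e+00 -4.89650746e-01]
joint_efforts [-3.67398486e-01 -3.49252081e+01 -3.11931467e+01 -9.53614921e-02
 -1.32277245e-01 -8.80256906e-03]
contact_force [-0.87417403  0.88663558  5.85011274]
ft_torque [0.04720434 0.09029097 0.01822332]
grasp_force 63.21535672992468
```

move_arm(
  rows=[
    [0, 0, 0, 0, 0, -4, -1],
    [0, 0, 0, 0, 0, -4, -1],
    [0, 0, 0, 0, 0, 0, -1],
  ],
)

```text
time: 11.0
tool_pos: [0.5888, 0.083, 0.1226]
tool_rot: [0.001, 0.446, 0.895, 0.001]
contact_force: [-0.4, 0.4, 6.3]
gripper_width: 0.617
grasp_force: 63.2
```

```bash
cat > st.py <<'E'
from h import *
from plant import manip;s=manip.state();q=s["tool_rot"]
print(s['time'],'yaw',np.degrees(2*np.arctan2(q[2],q[1])),s['tool_pos'],'q6',s['joint_pos'][5],s['contact_force'].round(2),s['ft_torque'].round(3),s['grasp_force'])
E
python3 st.py
```

```text
11.0 yaw 127.02579693630072 [0.58883648 0.08302869 0.12262528] q6 -0.6314439486446546 [-0.41  0.41  6.25] [0.059 0.063 0.019] 63.21584936231375
```

move_arm(
  rows=[
    [0, 0, 0, 0, 0, -6, -1],
    [0, 0, 0, 0, 0, -6, -1],
    [0, 0, 0, 0, 0, -6, -1],
    [0, 0, 0, 0, 0, -6, -1],
    [0, 0, 0, 0, 0, -6, -1],
    [0, 0, 0, 0, 0, -6, -1],
    [0, 0, 0, 0, 0, -6, -1],
    [0, 0, 0, 0, 0, -6, -1],
    [0, 0, 0, 0, 0, 0, -1],
  ],
)

```text
time: 11.75
tool_pos: [0.5889, 0.0829, 0.1226]
tool_rot: [0.001, 0.043, 0.999, 0.0]
contact_force: [-0.2, -0.7, 6.0]
gripper_width: 0.615
grasp_force: 63.2
```

move_arm(
  rows=[
    [0, 0, 0, 0, 0, -6, -1],
    [0, 0, 0, 0, 0, -6, -1],
    [0, 0, 0, 0, 0, -6, -1],
    [0, 0, 0, 0, 0, -6, -1],
    [0, 0, 0, 0, 0, -6, -1],
    [0, 0, 0, 0, 0, -6, -1],
    [0, 0, 0, 0, 0, -6, -1],
    [0, 0, 0, 0, 0, -4, -1],
    [0, 0, 0, 0, 0, 0, -1],
    [0, 0, 0, 0, 0, 0, -1],
  ],
)

```text
time: 12.58
tool_pos: [0.5889, 0.0829, 0.1226]
tool_rot: [0.001, -0.349, 0.937, -0.0]
contact_force: [-0.1, -0.4, 5.2]
gripper_width: 0.612
grasp_force: 63.2
```

```bash
python3 st.py; python3 -c "from h import*;look('b')"
```

```text
12.5833 yaw 220.90196753230273 [0.58892395 0.08287617 0.12260122] q6 -2.269959826662973 [-0.1  -0.41  5.15] [0.026 0.042 0.04 ] 63.203795962035656
12.7333 [0.58893731 0.08288548 0.12260946] [ 0.015  0.092  1.793 -0.     1.254 -2.27 ] [0.22 0.3  5.87] 0.6132052055818797
[[-0.7559 -0.6547  0.0023]
 [-0.6547  0.7559  0.    ]
 [-0.0018 -0.0015 -1.    ]]
```

View pics/b.png

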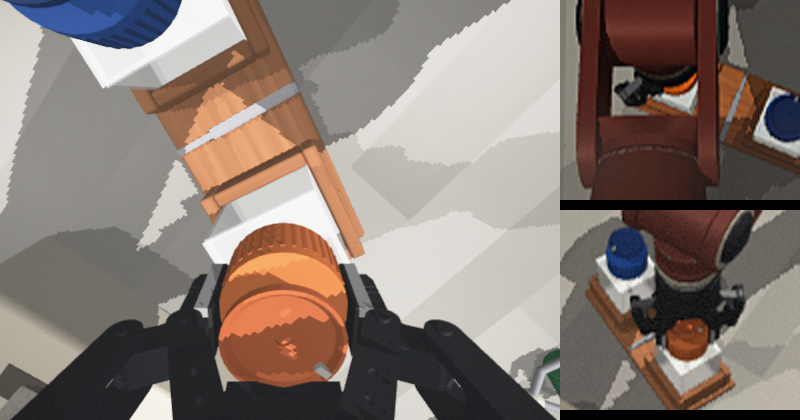

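The mark sits in the same place relative to the gripper, at about (322,370), so the grip has not slipped. The top has turned 118° anticlockwise. I'll lift gently at first.

move_arm(
  rows=[
    [0, 0, -0.4, 0, 0, 0, -1],
    [0, 0, -0.4, 0, 0, 0, -1],
    [0, 0, -0.4, 0, 0, 0, -1],
    [0, 0, 0, 0, 0, 0, -1],
    [0, 0, 0, 0, 0, 0, -1],
  ],
)

```text
time: 13.15
tool_pos: [0.5879, 0.0828, 0.1335]
tool_rot: [-0.0, -0.349, 0.937, -0.0]
contact_force: [1.8, -0.1, -0.4]
gripper_width: 0.612
grasp_force: 63.0
```

```bash
python3 st.py
```

```text
13.15 yaw 220.88764072106608 [0.58794763 0.08283922 0.13347529] q6 -2.269696812149129 [ 1.8  -0.12 -0.41] [ 0.125 -0.108 -0.013] 62.98559680581093
```

Lifted 11 mm with no resistance. Continuing another 11 cm or so.

move_arm(
  rows=[
    [0, 0, -0.8, 0, 0, 0, -1],
    [0, 0, -0.8, 0, 0, 0, -1],
    [0, 0, -0.8, 0, 0, 0, -1],
    [0, 0, -0.8, 0, 0, 0, -1],
    [0, 0, -0.8, 0, 0, 0, -1],
    [0, 0, -0.8, 0, 0, 0, -1],
    [0, 0, -0.8, 0, 0, 0, -1],
    [0, 0, -0.8, 0, 0, 0, -1],
    [0, 0, -0.8, 0, 0, 0, -1],
    [0, 0, -0.8, 0, 0, 0, -1],
    [0, 0, -0.8, 0, 0, 0, -1],
    [0, 0, -0.8, 0, 0, 0, -1],
    [0, 0, -0.8, 0, 0, 0, -1],
    [0, 0, -0.6, 0, 0, 0, -1],
    [0, 0, -0.4, 0, 0, 0, -1],
    [0, 0, 0, 0, 0, 0, -1],
    [0, 0, 0, 0, 0, 0, -1],
    [0, 0, 0, 0, 0, 0, -1],
    [0, 0, 0, 0, 0, 0, -1],
    [0, 0, 0, 0, 0, 0, -1],
  ],
)

```text
time: 14.82
tool_pos: [0.5878, 0.0829, 0.2467]
tool_rot: [-0.001, -0.349, 0.937, 0.0]
contact_force: [0.9, -0.6, -1.2]
gripper_width: 0.617
grasp_force: 64.0
```

```bash
python3 st.py; python3 -c "from h import*;look('c')"
```

```text
14.8167 yaw 220.88684016610685 [0.58775904 0.0828613  0.24666066] q6 -2.2696806842165813 [ 0.9  -0.59 -1.21] [ 0.029 -0.009 -0.013] 63.96048568189144
14.9667 [0.58790534 0.08283678 0.24696269] [ 0.015 -0.019  1.691 -0.     1.47  -2.27 ] [ 0.36  0.9  -0.89] 0.6189289320514966
[[-7.560e-01 -6.546e-01 -6.000e-04]
 [-6.546e-01  7.560e-01 -0.000e+00]
 [ 5.000e-04  4.000e-04 -1.000e+00]]
```

View pics/c.png

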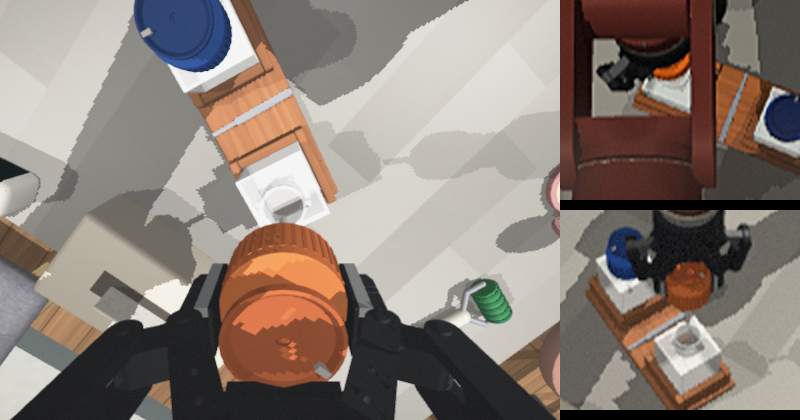

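The top is held in the gripper with the same view as before the lift. The open neck shows at about (285,205), and the blue top, tweezers and caddy are unmoved. The tube tip works out at about 154 mm, 32 mm above the mouth.

move_arm(
  rows=[
    [0, 0, 0, 0, 0, 0, -1],
    [0, 0, 0, 0, 0, 0, -1],
    [0, 0, 0, 0, 0, 0, -1],
    [0, 0, 0, 0, 0, 0, -1],
    [0, 0, 0, 0, 0, 0, -1],
    [0, 0, 0, 0, 0, 0, -1],
  ],
)

```text
time: 15.47
tool_pos: [0.588, 0.0829, 0.2473]
tool_rot: [0.0, -0.349, 0.937, -0.0]
contact_force: [-0.3, 0.3, -0.0]
gripper_width: 0.612
grasp_force: 64.0
```

```bash
python3 st.py; python3 -c "from plant import manip;print(manip.job_done())"
```

```text
15.4667 yaw 220.88648278633679 [0.58803717 0.08285438 0.24731993] q6 -2.2696818579573494 [-0.34  0.25 -0.01] [0.039 0.009 0.025] 63.96065963432193
the job is handed in; nothing more can be done
None
```

I pushed the dish fully down three times, unscrewed the orange top anticlockwise (it gave that way first, so I never tried clockwise), and handed in at 15.5 s with it held upright, its tube tip about 32 mm above its own cup's mouth and nothing else seen to move.

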